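Zero the resin chip mill, back off three clicks and lock the ring

TASK

Set the resin mill to chip grade three: turn the knurled ring on top clockwise until the burrs touch firmly, without jamming them, then back it off three clicks, so that it rests in the third click from the touch. Then push the lock slide at the front fully in to lock the ring there. Leave the cup under the chute where it stands.

Things in the scene. Friction and masses are not known exactly. Their poses are not given: they have to be found in the camera images.
- mill: Small electric bench mill that breaks cured resin flakes into chips, fixed to the table: dark base plate 176 x 118 mm, white round housing, aluminium flange (92 mm in diameter, 82 to 89 mm up), steel chute in front with a cup under it, brass click-spring barrel at the back of the flange (top 105 mm). Origin on the table, on the ring's vertical axis; its -x side is the front (chute, lock), z up.
- ring: Knurled aluminium adjustment ring on top of the mill. Origin on its vertical axis, 90.5 mm up; turns with the ring (height fixed), z up; a small dark mark on the top rim lies at its -x. Clockwise from above screws the outer burr down onto the inner one. 16 clicks a turn (22.5 degrees each, about 0.1 N m to pass); it starts in a click and, let go off the crest, rolls into the nearest.
- ring_grip (a point): Grip point on the ring's axis, 120.5 mm up, mid-height of the knurled band (57 mm in diameter, 106 to 137 mm up); grip it across its diameter from above, fingertips above 105 mm. Below it a crown of 16 round click teeth (62 mm over the tips, 91 to 101 mm up) and the lock's guide (top 101 mm, 36 to 62 mm in front of the axis). Turns with the ring.
- hopper (a point): Centre of the open hopper mouth, on the ring's axis, 137 mm up, fixed to the mill. In the throat below: the outer burr, a dark steel ring that the adjustment ring screws up and down (1.25 mm a click), and the inner burr, a steel cone, fixed but sitting higher or lower each time. They meet 2.6 to 6.6 clicks clockwise of the start; where cannot be measured from outside, only felt through the ring.
- click_barrel (a point): Top of the brass click-spring barrel, 46 mm behind the ring's axis (mill +x), 104 mm up. Past the first touch of the burrs the ring's torque climbs by about 0.04 N m a degree and does not drop: 0.2 to 0.3 N m is a firm touch, above 0.45 N m they jam. They always meet 0.6 of a click past a click: the third click back rests 58.5 degrees (2.6 clicks) anticlockwise of the first touch.
- lock_tab (a point): Middle of the outer (front) face of the lock slide's upright steel thumb tab, 22 mm wide, 5 mm thick, from 92 to 116 mm up; with the lock open it is 79 mm in front (mill -x) of the ring's axis. Axes as the mill's. Push it level towards the ring's axis (mill +x). The chute lies below it, its rim up to 82 mm above the table; free air in front of it and above.
- lock (a joint): Travel of the lock slide at the front of the flange, in m: 0 open (starts at 0 to 0.001), 0.010 fully in, its nose between two click teeth so that the ring cannot turn. It slides stiffly (2 to 3 N) and stays where it is left; it stops at about 0.003 if the ring is between clicks and the nose meets a tooth.
- catch_cup: Open beige mixing cup, 41 mm in diameter, 28 mm high, loose, standing on the mill's drip tray (16 mm above the table) under the chute, 77 mm in front of the ring's axis. Origin at the centre of its underside.

How it is judged:
By the outcome, as a careful person would: the job done as asked, in the order asked, and still so for the second after the job is handed in, with the robot touching nothing.
It also fails if it takes over 69 s, if anything falls off the work surface, if the arm or the gripper's body presses on something with over 40 N, if the wrist force passes 120 N, or if a joint passes its speed limit or range.

ROBOT

A 6-joint arm with a two-finger parallel gripper is mounted at the origin on a cart in front of the work surface, level with it; the furniture and walls round the work are solid. World frame = base frame: x ahead of the robot, y to its left, z up, the work surface at z = 0. Lengths are in mm, angles in rad, forces in N, time in s.
With the tool pointing down it reaches from about 300 to 850 mm from the base axis. Payload 4.2 kg.
Tool frame: the origin (TCP) lies between the finger pads; the fingertips stand 14 mm ahead of it and the grasp point (between the pads) lies 5 mm behind it; x points along the fingers, y is the direction in which the jaws open and shut, and the axes are right-handed (so a half turn about x gives the same grasp; the last joint's range is limited). The gripper opens to 91 mm and grips with 3 to 60 N. Pads are 32 mm wide; open, the fingers measure 118 mm over their backs; the gripper's body (76 mm by 178 mm) begins 60 mm behind the grasp point.
Start: joints at [-1.144, 0.32, 1.565, -0, 1.257, -0.02], TCP at [248.453, -518.57, 205.476] pointing down, gripper open.
Joint ranges: [-3.11, 3.11], [-0.84, 2.01], [0.21, 2.61], [-1.34, 4.49], [0.05, 2.63], [-2.56, 2.56]. Speed limits (rad/s): [2.57, 2.57, 3.14, 3.14, 3.14, 3.14].

INTERFACE

Orientations are given as a unit quaternion [w, x, y, z].
In Python, from workcell import bot gives the robot as it stands. The module is installed in compiled form; this text tells all that it offers. Calls block until the motion is done:
- bot.goto(position, orientation): joint-space move of the TCP to a pose.
- bot.move_l(position, attitude=None, speed=150, guard=None): straight line of the TCP; attitude=None keeps the orientation; speed is the mean speed in mm/s. With guard (N) it stops when the force on the tool has changed by that much, and returns True; else False.
- bot.move_j(angles): joint-space move.
- bot.command_gripper(opening): opening from 0.0 (shut) to 1.0 (fully open); the grip force is fixed at half the most; returns when the fingers have stopped.
- bot.sleep(seconds).
- bot.solve_ik(position, orientation): joint angles nearest the present ones, or None.
- bot.grab_frame(name): name is "scene" or "top"; returns a dict with "color" (400x640x3 uint8, red, green, blue), "fx", "fy", "cx", "cy" (pixels), "eye" and "orientation" of the camera in the world. Camera axes: x right, y up, looking along -z (the intrinsics and any distortion apply to the point x, -y, -z); pixel columns grow to the right and rows downward; lengths in mm; the calibration is good to about 2 mm. A picture is of the moment at which its call begins. There is no depth.
A pose or a line that the arm cannot do raises bot.MotionError and nothing moves.
- bot.hand_in(): hands the job in, once; it reports no verdict.
Readings, each from a call of its own:
- bot.read_time(): time.
- bot.read_joints(): joint angles.
- bot.read_joint_vel(): joint speeds.
- bot.read_tau(): joint torques, N m.
- bot.read_ee_pos(): TCP position.
- bot.read_orientation(): TCP orientation.
- bot.read_wrist_force(): force on the tool from outside, world axes, zero at the start.
- bot.read_ft_torque(): the same for the moment, N m.
- bot.read_grip_width(): opening from 0.0 (shut) to 1.0 (fully open).
Only numpy, scipy, OpenCV 4.12 (cv2) and the standard library are available. Lean on these libraries where they do the work, as an engineer would, in place of code of your own. Each camera call takes 0.05 s, during which the arm holds its last target. There are 200 camera calls.

## Working session

There is one attempt and no reset: what is moved stays moved. The work goes in short steps, each a Python script; the robot and the scene stay as the last script left them, time stands still between calls to the robot, and variables do not carry over. Pictures are saved under pics/ and viewed, about 8 in all and at most 12, crops included, and the job is handed in when it is done.

```bash
mkdir -p pics; python3 - <<'E'
from workcell import bot
import cv2
for n in("scene","top"):
    f=bot.grab_frame(n); cv2.imwrite(f"pics/{n}0.png",f["color"][:,:,::-1])
    print({k:v for k,v in f.items() if k!="color"})
print(bot.read_time(),bot.read_wrist_force(),bot.read_ft_torque(),bot.read_orientation())
E
```

```text
{'fx': 481.4731100952917, 'fy': 481.4731100952917, 'cx': 308.46647543141023, 'cy': 193.20929894663442, 'eye': array([201.95202814, 572.54345441, 593.53285506]), 'orientation': array([-0.22970467, -0.1297445 ,  0.44582679,  0.85535993])}
{'fx': 409.99785568167994, 'fy': 409.99785568167994, 'cx': 319.1913203084454, 'cy': 203.3311683655448, 'eye': array([423.78995622, -11.69530648, 944.92598269]), 'orientation': array([-0.69852996, -0.0346656 ,  0.05841402,  0.71234963])}
0.1 [-0.82411476 -0.36782548  0.33029825] [-0.01771266 -0.00567371  0.00540988] [-0.15611931 -0.68942518 -0.15718363  0.689647  ]
```

View pics/scene0.png

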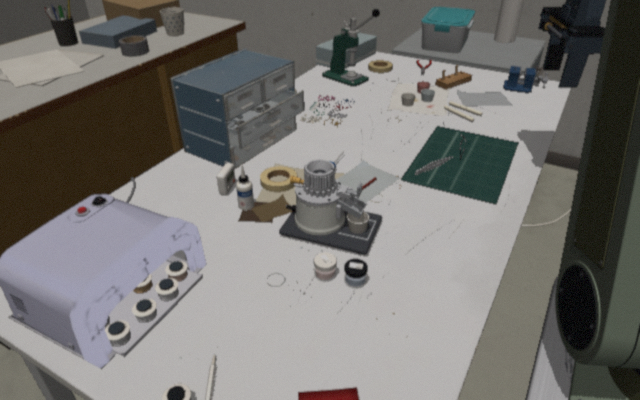

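View pics/top0.png

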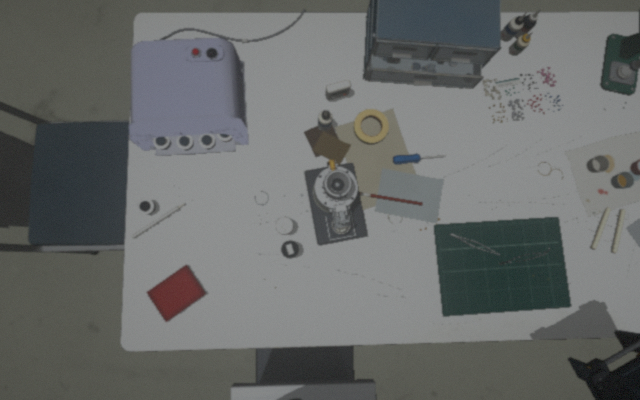

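The mill is at about (338,190) in the top picture, with its chute towards the bottom (robot side). In the scene picture it is at (325,205). I'll enlarge both.

```bash
python3 - <<'E'
import cv2,numpy as np
a=cv2.imread("pics/top0.png")[150:250,290:390]
b=cv2.imread("pics/scene0.png")[150:260,270:390]
a=cv2.resize(a,(600,600),interpolation=cv2.INTER_CUBIC);cv2.imwrite("pics/topc.png",np.clip(a*1.4,0,255))
cv2.imwrite("pics/scc.png",np.clip(cv2.resize(b,(600,550),interpolation=cv2.INTER_CUBIC)*1.3,0,255))
E
```

```text
[ WARN:0@0.037] global loadsave.cpp:1063 imwrite_ Unsupported depth image for selected encoder is fallbacked to CV_8U.
```

View pics/topc.png

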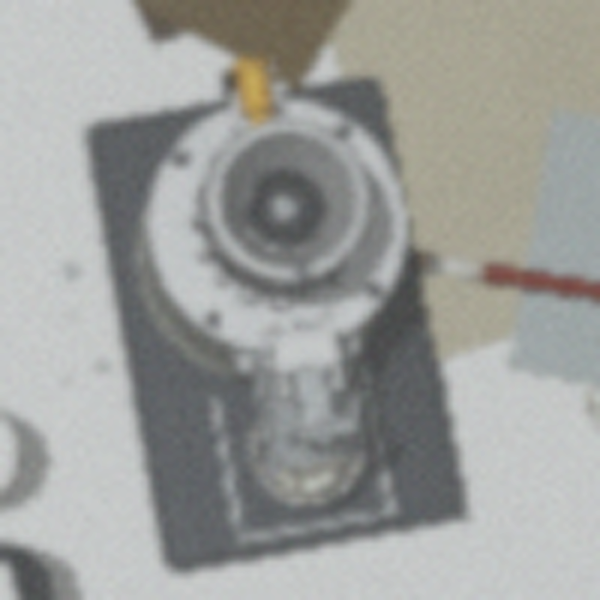

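View pics/scc.png

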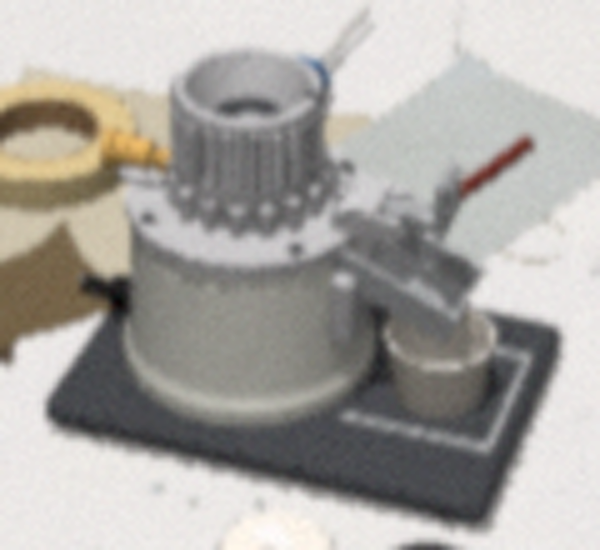

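Top crop: ring rim centre is (290,203), flange centre (278,231), and the plate corners are (90,128), (370,80), (465,515) and (172,570). Scene crop: rim centre is (251,87), and the upright lock tab is at about (448,195).

```bash
cat > h.py <<'E'
from workcell import bot
import numpy as np
from scipy.spatial.transform import Rotation as R
def rot(q): return R.from_quat(np.r_[q[1:],q[0]])
def ray(f,u,v):
    return rot(f["orientation"]).apply([(u-f["cx"])/f["fx"],-(v-f["cy"])/f["fy"],-1.])
def atz(f,u,v,z):
    d=ray(f,u,v); return f["eye"]+d*(z-f["eye"][2])/d[2]
def proj(f,p):
    c=rot(f["orientation"]).inv().apply(np.asarray(p)-f["eye"])
    return f["cx"]+f["fx"]*c[0]/-c[2], f["cy"]-f["fy"]*c[1]/-c[2]
E
python3 - <<'E'
from h import *
t=bot.grab_frame("top");s=bot.grab_frame("scene")
T=lambda x,y,z:atz(t,290+x/6-.4,150+y/6-.4,z)
S=lambda x,y,z:atz(s,270+x/5-.4,150+y/5-.4,z)
print("rim",T(290,203,137),S(251,87,137)); print("flange",T(278,231,89))
c=[T(*p,12)[:2] for p in((90,128),(370,80),(465,515),(172,570))]
print(c)
for i,j in((0,3),(1,2),(1,0),(2,3)): 
    d=c[i]-c[j];print(np.linalg.norm(d),np.degrees(np.arctan2(d[1],d[0])))
p=T(290,203,137)[:2]
for n,q in(("barrel",T(252,80,104)),): d=q[:2]-p;print(n,np.linalg.norm(d),np.degrees(np.arctan2(d[1],d[0])))
print("tab",S(448,195,104), "cup",S(440,335,44),T(308,475,44))
E
```

```text
rim [570.18788033 -78.52949616 137.        ] [568.95703981 -73.45518102 137.        ]
flange [568.90942952 -77.97256076  89.        ]
[array([623.47789976, -12.26239485]), array([ 640.89082737, -121.38526798]), array([ 471.36089885, -152.19960747]), array([452.85279863, -40.31112227])]
172.915170666163 9.335248782249502
172.3076323941862 10.301809184968269
110.50344559165768 -80.9336492433829
113.4089189330612 -80.60743577448515
barrel 50.754912155339056 10.650963234515077
tab [496.60907924 -89.83028514 104.        ] cup [494.90643994 -85.30703618  44.        ] [485.54461183 -90.03110174  44.        ]
```

```bash
cat >> h.py <<'E'
YAW=9.6
def down(deg):
    a=np.radians(deg);x=np.array([0,0,-1.]);y=np.array([np.cos(a),np.sin(a),0])
    q=R.from_matrix(np.c_[x,y,np.cross(x,y)]).as_quat(); return np.r_[q[3],q[:3]]
E
python3 - <<'E'
from h import *
print(np.degrees(np.arctan2(*rot(bot.read_orientation()).as_matrix()[[1,0],1])))
for a in range(-180,181,30):
    j=bot.solve_ik([569.5,-76.5,170],down(a)); print(a,None if j is None else np.round(j,3))
P=[569.5,-76.5]
t0=bot.read_time();bot.goto([*P,175],down(150) if 0 else down(90));print(bot.read_time()-t0,np.round(bot.read_joints(),3),bot.read_wrist_force(),bot.read_ft_torque())
E
```

```text
-64.39812656733851
-180 None
-150 [-0.154  0.343  1.622 -0.     1.177  2.464]
-120 [-0.154  0.343  1.622 -0.     1.177  1.941]
-90 [-0.154  0.343  1.622 -0.     1.177  1.417]
-60 [-0.154  0.343  1.622 -0.     1.177  0.894]
-30 [-0.154  0.343  1.622 -0.     1.177  0.37 ]
0 [-0.154  0.343  1.622 -0.     1.177 -0.154]
30 [-0.154  0.343  1.622 -0.     1.177 -0.677]
60 [-0.154  0.343  1.622 -0.     1.177 -1.201]
90 [-0.154  0.343  1.622 -0.     1.177 -1.724]
120 [-0.154  0.343  1.622 -0.     1.177 -2.248]
150 None
180 None
1.9749999999999999 [-0.155  0.34   1.614 -0.     1.188 -1.724] [-0.231829   -0.45074964 -0.63834057] [ 0.07137825 -0.12892134 -0.01872101]
```

```bash
python3 - <<'E'
from h import *
P=np.array([569.5,-76.5])
t=lambda:round(bot.read_time(),2)
bot.goto([*P,175],down(30));print(t(),bot.read_ft_torque())
print(bot.move_l([*P,123],speed=60,guard=8),t())
f0=bot.read_wrist_force();print("f0",f0,bot.read_ft_torque())
bot.command_gripper(0.0)
print(t(),bot.read_grip_width()*91);f=bot.read_wrist_force()-f0
y=rot(bot.read_orientation()).as_matrix()[:,1];print(f,"along jaw",f@y,bot.read_ft_torque(),bot.read_ee_pos())
E
```

```text
3.16 [-0.01441105 -0.12510414  0.04320916]
False 4.17
f0 [-0.33671799  0.07280036  0.9657892 ] [ 0.06656532 -0.16074686 -0.04236153]
4.83 55.707304564891125
[ 5.07638029  2.47647167 -3.66442965] along jaw 5.619217628425107 [ 0.48080087 -0.7521668   0.03431057] [571.3275293  -75.55098043 123.13559029]
```

```bash
python3 - <<'E'
from h import *
t=lambda:round(bot.read_time(),2)
P=np.array([571.3,-75.5])
bot.command_gripper(0.8);print(t())
bot.goto([*P,123],down(120));print(t(),np.round(bot.read_joints(),3))
T=np.array([bot.read_ft_torque() for _ in range(10)]);print(t(),T.mean(0),T.std(0))
f0=bot.read_wrist_force()
bot.command_gripper(0.0)
print(t(),bot.read_grip_width()*91);f=bot.read_wrist_force()-f0
print(f,bot.read_ee_pos(),bot.read_ft_torque())
E
```

```text
5.3
6.7 [-0.151  0.385  1.685 -0.     1.072 -2.245]
6.7 [ 0.06320154 -0.04440902 -0.02172115] [1.38777878e-17 6.93889390e-18 3.46944695e-18]
7.12 55.647868918699245
[ 1.83029639 -4.94015439 -3.17916668] [572.25177722 -77.07863213 122.98419794] [-0.60572566 -0.46463473 -0.0170147 ]
```

```bash
cat >> h.py <<'E'
t=lambda:round(bot.read_time(),2)
def tz(n=8):
    v=[]
    for _ in range(n): bot.sleep(0.02); v.append(np.r_[bot.read_wrist_force(),bot.read_ft_torque()])
    return np.round(np.mean(v,0),3)
E
python3 - <<'E'
from h import *
import json
bot.move_l([572.2,-77.1,123])
q=np.array(bot.read_joints());print(t(),tz(),bot.read_ee_pos(),q)
qc=np.array(bot.solve_ik([572.2,-77.1,123],down(120)));print(qc)
json.dump(list(qc),open("q0.json","w"))
for d in (6,62):
    p=qc.copy();p[5]+=np.radians(d);bot.move_j(p)
    print(d,t(),tz(),np.degrees(bot.read_joints()[5]-qc[5]),bot.read_ee_pos())
E
```

```text
7.37 [ 0.558 -0.142 -0.654  0.009 -0.211 -0.034] [572.23003574 -77.10263985 122.99059576] [-1.53898914e-01  3.86302710e-01  1.68249274e+00  8.07345457e-05
  1.07268942e+00 -2.24818193e+00]
[-1.53855601e-01  3.86262615e-01  1.68255885e+00 -4.44089210e-16
  1.07277119e+00 -2.24825070e+00]
6 7.75 [ 0.469 -0.262 -0.733 -0.034 -0.239  0.037] 5.897642350025746 [572.25451643 -77.11205335 122.966625  ]
62 8.81 [ 1.084 -0.378 -1.282 -0.086 -0.265 -0.052] 61.95616736977058 [572.25874954 -77.11485555 122.97506666]
```

```bash
python3 - <<'E'
from h import *
import json
qc=np.array(json.load(open("q0.json")))
for d in (64,66):
    p=qc.copy();p[5]+=np.radians(d);bot.move_j(p)
    print(d,t(),tz(),np.degrees(bot.read_joints()[5]-qc[5]))
E
```

```text
64 9.19 [ 1.409 -0.169 -1.154 -0.116 -0.298 -0.077] 63.96288548526159
66 9.57 [ 1.287 -0.459 -2.012 -0.126 -0.326 -0.094] 65.9648024333006
```

```bash
python3 - <<'E'
from h import *
import json
qc=np.array(json.load(open("q0.json")))
for d in np.arange(69,157,3):
    p=qc.copy();p[5]+=np.radians(d);bot.move_j(p)
    m=tz(4);print(d,round(d/22.5,2),t(),m,round(np.degrees(bot.read_joints()[5]-qc[5]),2))
    if m[5]+.035>.13: break
E
```

```text
69 3.07 10.03 [ 1.326 -0.27  -2.012 -0.092 -0.346  0.056] 68.91
72 3.2 10.34 [ 1.668 -0.477 -2.084 -0.13  -0.414  0.034] 71.91
75 3.33 10.66 [ 1.977 -0.598 -2.251 -0.122 -0.404  0.052] 74.91
78 3.47 10.97 [ 1.998 -1.17  -2.459 -0.166 -0.419  0.017] 77.91
81 3.6 11.29 [ 1.954 -0.239 -2.504 -0.131 -0.435 -0.042] 80.91
84 3.73 11.61 [ 2.153 -0.677 -3.086 -0.169 -0.466 -0.032] 83.91
87 3.87 11.93 [ 2.349 -0.876 -2.634 -0.145 -0.467 -0.085] 86.91
90 4.0 12.24 [ 2.524 -0.597 -3.335 -0.156 -0.492 -0.03 ] 89.9
93 4.13 12.56 [ 2.526 -0.541 -3.407 -0.185 -0.489  0.053] 92.9
96 4.27 12.88 [ 3.155 -1.268 -3.147 -0.17  -0.505  0.049] 95.91
99 4.4 13.19 [ 2.524 -0.688 -3.7   -0.181 -0.557  0.034] 98.91
102 4.53 13.51 [ 2.746 -0.832 -3.466 -0.187 -0.549 -0.046] 101.91
105 4.67 13.82 [ 3.027 -0.961 -4.149 -0.144 -0.579 -0.02 ] 104.91
108 4.8 14.14 [ 3.295 -0.894 -3.938 -0.189 -0.589 -0.038] 107.91
111 4.93 14.46 [ 3.472 -0.926 -4.59  -0.205 -0.606 -0.146] 110.91
114 5.07 14.78 [ 3.767 -1.308 -4.787 -0.205 -0.624  0.056] 113.89
117 5.2 15.09 [ 3.185 -1.048 -4.401 -0.182 -0.598  0.059] 116.91
120 5.33 15.41 [ 3.829 -1.29  -4.784 -0.207 -0.637  0.031] 119.91
123 5.47 15.72 [ 3.527 -1.191 -4.917 -0.223 -0.621 -0.007] 122.91
126 5.6 16.04 [ 3.406 -1.477 -5.097 -0.233 -0.686 -0.031] 125.91
129 5.73 16.36 [ 3.726 -1.523 -5.559 -0.246 -0.664 -0.012] 128.91
132 5.87 16.68 [ 3.903 -1.077 -5.211 -0.253 -0.659  0.08 ] 131.9
135 6.0 16.99 [ 3.622 -1.189 -6.064 -0.25  -0.703  0.16 ] 134.9
```

```bash
python3 - <<'E'
from h import *
import json
qc=np.array(json.load(open("q0.json")))
for d in (135.01,136,137,138):
    p=qc.copy();p[5]+=np.radians(d);bot.move_j(p)
    m=tz(10);print(d,t(),m,round(np.degrees(bot.read_joints()[5]-qc[5]),2),bot.read_tau()[5])
    if m[5]+.03>.235: break
E
```

```text
135.01 17.41 [ 3.805 -1.302 -5.702 -0.273 -0.73   0.191] 134.99 0.188100915402174
136 17.82 [ 4.099 -1.339 -6.145 -0.27  -0.758  0.344] 135.99 0.35055563785135746
```

Firm touch at 5.6 clicks. Now I'll back off to click 3 (67.5° from the start).

```bash
python3 - <<'E'
from h import *
import json
qc=np.array(json.load(open("q0.json")))
for d in (120,75,67.5):
    p=qc.copy();p[5]+=np.radians(d);bot.move_j(p)
    m=tz(8);print(d,t(),m,round(np.degrees(bot.read_joints()[5]-qc[5]),2),bot.read_tau()[5])
bot.command_gripper(0.8);print(t(),tz())
p=np.array(bot.read_ee_pos());print(p)
bot.move_l([572.2,-77.1,185],speed=150)
u=np.array([np.cos(np.radians(YAW)),np.sin(np.radians(YAW))])
A=np.array([572.2,-77.1])
# pushing pose: tool z along mill x => jaw dir = yaw+90 or -90
for a in (YAW+90,YAW-90): print(a,bot.solve_ik([*(A-u*125),150],down(a)))
bot.goto([*(A-u*125),185],down(YAW+90 if 0 else YAW-90));print(t())
import cv2
for n,r in(("top",(150,250,290,390)),("scene",(150,260,270,390))):
    f=bot.grab_frame(n);c=f["color"][r[0]:r[1],r[2]:r[3],::-1]
    cv2.imwrite(f"pics/{n}1.png",cv2.resize(c,None,fx=5,fy=5,interpolation=cv2.INTER_CUBIC))
E
```

```text
120 18.33 [ 3.974 -1.566 -6.188 -0.285 -0.785  0.021] 120.12 0.029102196567691863
75 19.24 [ 3.911 -1.29  -6.433 -0.292 -0.844  0.022] 75.06 0.02779655100312084
67.5 19.63 [ 3.98  -1.266 -6.728 -0.297 -0.867  0.025] 67.63 0.010998412035405636
20.11 [-0.182  0.043 -0.146  0.05  -0.131 -0.   ]
[572.08148996 -77.03788068 123.09119788]
99.6 [-2.39830305e-01  1.85529490e-01  1.90158992e+00 -4.44089210e-16
  1.05447324e+00 -1.97817824e+00]
-80.4 [-2.39830305e-01  1.85529490e-01  1.90158992e+00 -4.44089210e-16
  1.05447324e+00  1.16341441e+00]
22.73
```

View pics/scene1.png

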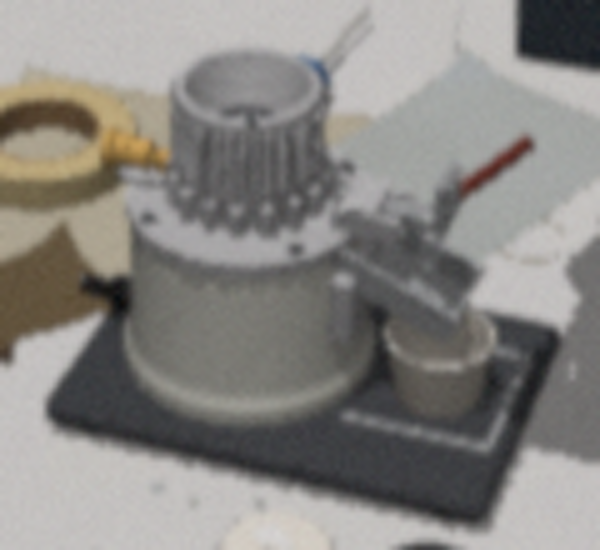

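View pics/top1.png

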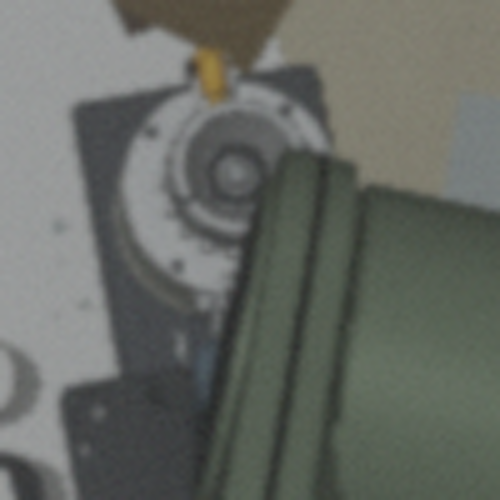

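The ring mark now shows at scene crop (253,118), on the rim towards the camera. It started at top crop (305,270). I'll compare that with the projections for 2, 3 and 4 clicks.

```bash
python3 - <<'E'
from h import *
t_=bot.grab_frame("top");s=bot.grab_frame("scene")
a=atz(t_,290+305/6-.4,150+270/6-.4,137)[:2];b=atz(s,270+253/5-.4,150+118/5-.4,137)[:2]
ct=atz(t_,290+290/6-.4,150+203/6-.4,137)[:2];cs=atz(s,270+251/5-.4,150+87/5-.4,137)[:2]
an=lambda v:np.degrees(np.arctan2(v[1],v[0]))
print(an(a-ct),np.linalg.norm(a-ct),an(b-cs),np.linalg.norm(b-cs),((an(a-ct)-an(b-cs))%360)/22.5)
E
```

```text
-169.1006702436517 23.141666839534626 121.40608877581009 20.973917886117203 3.0885884880239196
```

```bash
python3 - <<'E'
from h import *
A=np.array([572.2,-77.1]);u=np.array([np.cos(np.radians(YAW)),np.sin(np.radians(YAW))])
D=lambda:round(float((A-bot.read_ee_pos()[:2])@u),2)
bot.command_gripper(0.0)
print(bot.move_l([*(A-u*122),105],speed=120,guard=8),t(),tz(4))
print(bot.move_l([*(A-u*70),105],speed=20,guard=2),t(),D(),tz(2))
print(bot.move_l([*(A-u*70),105],speed=12,guard=11),t(),D(),tz(2),bot.read_ee_pos())
E
```

```text
False 24.89 [ 0.66  -0.093  0.235  0.006  0.042  0.015]
True 26.62 87.2 [ 0.072  0.141 -0.147 -0.004  0.007 -0.016]
True 27.3 87.15 [-0.01   0.246 -0.105  0.022  0.007 -0.017] [486.16376353 -91.0576056  103.52562154]
```

```bash
python3 - <<'E'
from h import *
import cv2
A=np.array([572.2,-77.1]);u=np.array([np.cos(np.radians(YAW)),np.sin(np.radians(YAW))])
f=bot.grab_frame("scene");cv2.imwrite("pics/s2.png",cv2.resize(f["color"][150:250,300:400,::-1],None,fx=6,fy=6,interpolation=cv2.INTER_CUBIC))
v=np.array([-u[1],u[0]])
for d in (79,74,69): # tab front face, left edge, top and mid
    print(d,[np.round((np.array(proj(f,[*(A-u*d+v*11),z]))-[300,150])*6) for z in(116,104)])
E
```

```text
79 [array([354., 219.]), array([353., 253.])]
74 [array([338., 216.]), array([336., 249.])]
69 [array([322., 213.]), array([320., 246.])]
```

View pics/s2.png

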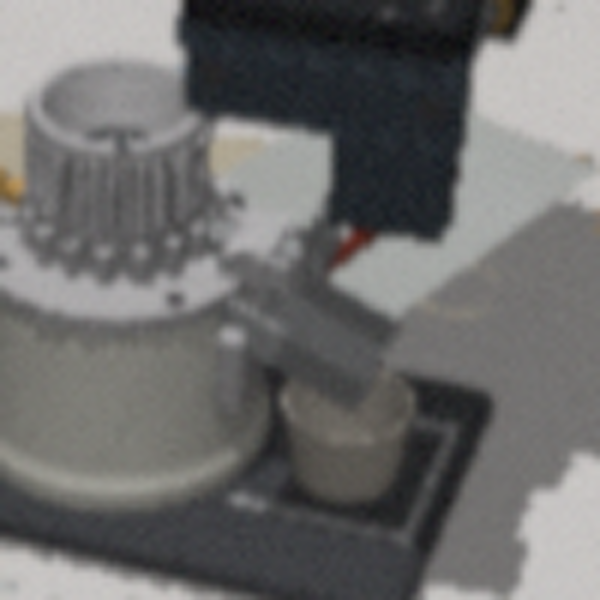

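The finger is touching the tab, whose front edge now sits at x≈334 in the crop; it started at about 374. That is roughly 10 mm of travel. I'll retreat and compare with the first picture.

```bash
python3 - <<'E'
from h import *
import cv2
A=np.array([572.2,-77.1]);u=np.array([np.cos(np.radians(YAW)),np.sin(np.radians(YAW))])
bot.move_l([*(A-u*120),106],speed=80)
bot.move_l([*(A-u*120),230],speed=150)
bot.goto([300,-450,230],down(-60));print(t())
f=bot.grab_frame("scene");n=f["color"][:,:,::-1];cv2.imwrite("pics/s3full.png",n)
o=cv2.imread("pics/scene0.png")
c=lambda i:cv2.resize(i[165:225,315:375],(390,390),interpolation=cv2.INTER_CUBIC)
tp=bot.grab_frame("top")["color"][150:250,290:390,::-1]
cv2.imwrite("pics/s3.png",np.hstack([c(o),c(n)]))
cv2.imwrite("pics/t3.png",cv2.resize(tp,(600,600),interpolation=cv2.INTER_CUBIC))
E
```

```text
30.35
```

View pics/s3.png

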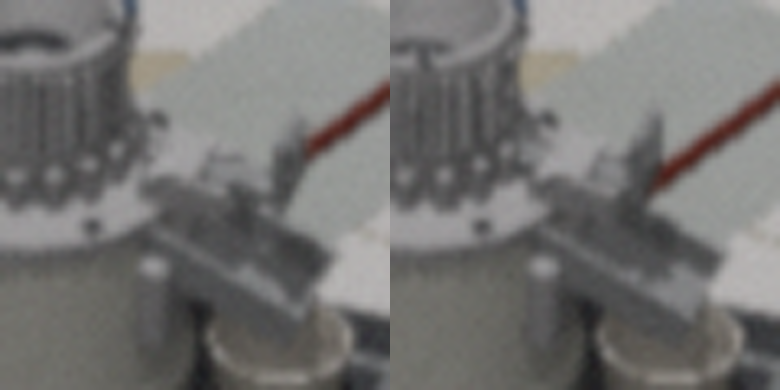

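View pics/t3.png

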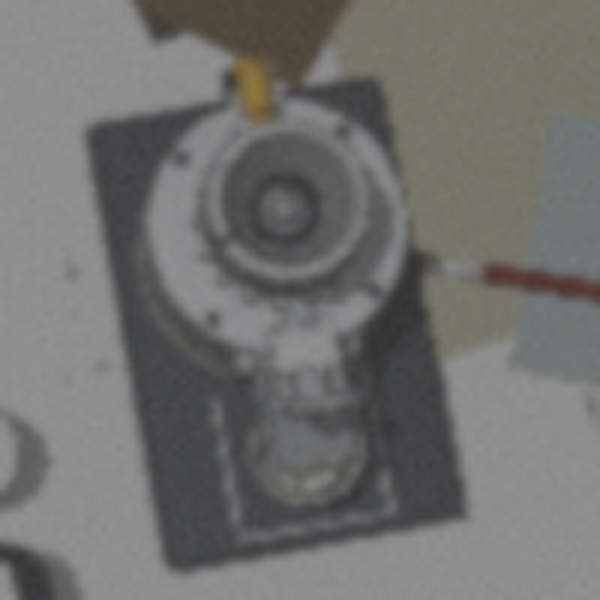

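The tab has travelled about 10 mm and the mark has turned about 3 clicks. There is time to spare, so I'll confirm the end stop with a firmer push.

```bash
python3 - <<'E'
from h import *
import cv2
A=np.array([572.2,-77.1]);u=np.array([np.cos(np.radians(YAW)),np.sin(np.radians(YAW))])
D=lambda:round(float((A-bot.read_ee_pos()[:2])@u),2)
bot.goto([*(A-u*115),200],down(YAW-90));bot.move_l([*(A-u*115),106],speed=150);print(t())
bot.move_l([*(A-u*92),106],speed=60);print(D(),tz(2))
for d in (88,86,84,82,80):
    hit=bot.move_l([*(A-u*d),106],speed=25,guard=20);print(d,hit,t(),D(),tz(3)[:3])
    if hit or -tz(1)[:2]@u>13: break
bot.move_l([*(A-u*115),107],speed=80)
bot.move_l([*(A-u*115),230],speed=150);bot.goto([300,-450,230],down(-60));print(t())
n=bot.grab_frame("scene")["color"][:,:,::-1];o=cv2.imread("pics/s3full.png")
print(cv2.phaseCorrelate(*[np.float32(cv2.cvtColor(np.ascontiguousarray(i[180:200,350:362]),cv2.COLOR_BGR2GRAY)) for i in(o,n)]))
E
```

```text
32.67
91.87 [-0.134  0.285 -0.267  0.016  0.06   0.013]
88 False 33.55 87.97 [-0.38   0.312 -0.149]
86 False 33.87 86.7 [-2.798 -0.556  1.09 ]
84 False 34.18 86.43 [-6.538 -1.969  2.832]
82 False 34.5 86.24 [-10.106  -3.16    6.12 ]
80 False 34.82 86.04 [-13.938  -4.193   8.75 ]
37.88
((0.09726865427590514, 0.1687525284814786), 0.9993015249570211)
```

```bash
python3 - <<'E'
from h import *
bot.hand_in();print(t())
E
```

```text
the job is handed in; nothing more can be done
the job is handed in; nothing more can be done
```

The mill is set to chip grade three and locked, and the job was handed in with the clock at about 38 s of the 69 s allowed.

- **Touch:** I turned the ring clockwise until the torque climbed steadily. It matched the touch point 5.6 clicks from the start. I stopped at 0.34–0.35 N m, a little above the 0.2–0.3 N m firm range but below the 0.45 N m jam limit. The last 1° step raised it more than expected, from 0.19 N m.
- **Back-off:** I backed off to click 3 from the start, which is the third click from the touch. The torque there was close to zero. Before locking, the ring's mark had moved 3.09 clicks clockwise in the pictures.
- **Lock:** The slide's tab moved in about 10 mm in the pictures. A second push, up to about 14 N, met a firm stop and moved it no further. The finger stopped about 1–2 mm short of where I had calculated, probably because I only estimated the finger's width.
- **Cup:** It stands under the chute where it was in the pictures, and the arm was clear of everything at hand-in.

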